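# Find the heavy side of a coil winder's flywheel and hold it down

## Robot

A 6-joint arm with a two-finger parallel gripper is mounted at the origin on a cart in front of the work surface, level with it; the furniture and walls round the work are solid. World frame = base frame: x ahead of the robot, y to its left, z up, the work surface at z = 0. Lengths are in m, angles in rad, forces in N, time in s.
With the tool pointing down it reaches from about 0.425 to 0.925 m from the base axis. Payload 12.5 kg.
Tool frame: the origin (TCP) lies midway between the tips of the shut fingers; the grasp point (between the pads) lies 19 mm behind it; z points along the fingers, y is the line along which they close (so a half turn about z gives the same grasp; the last joint's range is limited). The gripper opens to 85 mm and grips with 20 to 120 N. Pads are 22 mm wide; open, the fingers measure 114 mm over their backs; the gripper's body (76 mm by 85 mm) begins 54 mm behind the grasp point. The pads swing forward as they close: fully open they stand 13 mm farther back than shut.
Start: joints at [1.225, 0.491, 1.559, -0, 1.092, -0.106], TCP at [0.148, 0.607, 0.231] pointing down, gripper open.
Joint ranges: [-3.1, 3.1], [-0.84, 2.19], [0.05, 2.79], [-1.13, 4.28], [0.06, 2.93], [-2.69, 2.69]. Speed limits (rad/s): [2.22, 2.22, 2.79, 3.14, 3.14, 3.14].

## Interface

Orientations are given as a unit quaternion [w, x, y, z].
In Python, from station import status, capture, camera_params, job_done gives the robot as it stands.
- The arm moves only by the shell command python3 -m creep 'ROWS' [FORCE]. ROWS is JSON, a list that holds one entry, the list of rows, each a list of 5 numbers: the opening, from 0 (shut) to 1 (fully open), then the shift along the world's x, y, z in units of 20 mm (1.0 is 20 mm), then the turn about the world's z in units of 0.12 rad (1.0 is 0.12 rad). In form: [[[grip, dx, dy, dz, yaw], ...]]. A call has 1 to 12 rows; each row shifts and turns the commanded pose from where the row before left it; what a row does not reach is not made up. A row lasts 1/12 s, in which the tool goes at most 41.7 mm and 7.16 degrees, less where a joint would pass 70% of its speed; a pose out of reach is approached as far as the arm can. A call with a number of a shift or a turn outside -1 to 1 is refused whole. A call with a gripper value outside its range is refused whole. The fingers move at their own pace and stop on an object; FORCE is the grip in N (left out, the last holds). Time passes only in rows, so rows that do not move let the fingers close. It gives the time, the measured TCP pose, the force, the opening and the grip force at its end, in the units of the state.
- status.sense(): the state, without advancing time (a new reading comes with each control period).
- capture(name): name is "scene" or "top"; returns the picture (420x560x3 uint8, red, green, blue); there is no depth.
- camera_params(name): a dict with "vfov" (degrees; the focal length in pixels is half the picture's height over the tangent of half this angle, whatever the lens; pixels are square), "cx", "cy" (the principal point, pixels), "pose" (4x4, takes a point from camera to world coordinates). Camera axes: x right, y down, z forward; pixel columns grow to the right and rows downward; lengths in m; the calibration is good to about 2 mm. A picture is of the moment at which its call begins. camera_params takes no time and is no camera call.
- job_done(): hands the job in; it is judged then, once.
The state is a dict: "time": time; "q": joint angles; "qd": joint speeds; "joint_efforts": joint torques, N m; "eef_pos": TCP position; "eef_rot": TCP orientation; "contact_force": force on the tool from outside, world axes, zero at the start; "ft_torque": the same for the moment, N m; "grip_width": finger opening in m; "gripper_force": force on a finger pad.
Only numpy, scipy, OpenCV 4.12 (cv2) and the standard library are available. Lean on these libraries where they do the work, as an engineer would, in place of code of your own. Each camera call takes 0.05 s, during which the arm holds its last target. There are 200 camera calls.

## Task

The new flywheel of the wire-coil winder is out of balance. Pull the long stop rod up out of its socket, so that the crank can pass, and stand it in the tool pot; then take the crank handle round at least one whole turn, feeling where the wheel wants to fall, and bring the wheel's heavy side straight down (to within about 15 degrees). Finish still gripping the crank handle, holding the wheel at rest like that with the rod left in the tool pot, so that I can mark the rim, and do not disturb the other things on the bench.

Things in the scene. Friction and masses are not known exactly. Their poses are not given: they have to be found in the camera images.
- winder: Grey bench coil winder, screwed down, cannot move. Base plate 212 x 184 x 14 mm; origin: centre of its underside on the bench. Its x axis runs along the level wheel axle, away from the crank side; z up; the crank side (-x) looks towards the robot. Behind the wheel, x = 30 to 98 mm, a headstock 68 mm wide and 202 mm high; collet and mandrel reach x = 200 mm, 150 mm up.
- axle (a point): Point on the wheel's axle line, 150 mm above the bench, level with the middle of the crank handle (x = -75, y = 0 in the winder frame): the centre of the circle, radius 55 mm, in the winder's y-z plane, that the handle's middle runs on. The wheel is a closed steel disc, 132 mm in diameter, 26 mm thick, front face at x = -13 mm, hub nut out to x = -22 mm; free room in front of it.
- flywheel (a joint): Turn of the wheel, rad, endless, counts on past 6.28. 0: handle straight above the axle; grows clockwise seen from the crank side: handle middle at y = -55 sin(q), z = 150 + 55 cos(q) mm in the winder frame. Starts between 1.2 and 2.4. A felt drag, 0.48 N m, holds the wheel wherever it is left. One side is heavier: a sealed-in mass pulls with 0.36 to 0.44 N m when level with the axle.
- grip: Revolving crank handle: black sleeve, a level cylinder 21 mm in diameter, 72 mm long, parallel to the winder's x axis from x = -30 to -102 mm; it spins freely on its pin, so a gripper can keep its orientation while cranking. Its own weight is counterbalanced. Where the heavy side sits relative to the handle differs each time and cannot be seen, only felt here. Origin: sleeve end next to the wheel.
- grip_mid (a point): Middle of the handle's sleeve, on its centre line: grip here, fingers closing across the winder's x axis. Turning takes 8 to 9 N along the circle, plus up to 6 to 8 N as the heavy side is lifted (most when it is level with the axle, going up), minus as much as it comes down; with it straight up or down, just the 8 to 9 N.
- stop_rod: Loose steel stop rod, 0.1 kg, 206 mm long, upright at the start in a socket block on the winder's base (x = -75, y = +68 mm in its frame, left of the wheel seen from the robot), where it blocks the crank. Shank 10 mm in diameter, knurled head 15 mm over the top 34 mm. Origin: centre of its foot, 16 mm above the bench at the start; z along the rod to the head.
- rod_foot (a point): Centre of the stop rod's lower end. At the start it stands 26 mm deep in a 12 mm hole; the socket block is 32 x 32 mm, its top 42 mm above the bench.
- pot: Empty plain round steel tool pot standing on the cutting mat (3 mm thick), 0.35 kg, loose, 88 mm high, 75 mm in outer diameter at the rim, clear opening 66 mm, inner floor 5 mm above its underside. Origin: centre of its underside; z up.
- pot_mouth (a point): Centre of the pot's open mouth, at rim height.
- nippers: Loose nippers with red handles, lying open on the bench, 130 x 68 x 14 mm; leave alone. Origin under its middle.
- tin: Loose round grey tin, 50 mm in diameter, 22 mm high; leave alone. Origin under its middle.
- glue: Loose glue bottle, 35 mm in diameter, 112 mm high, standing; leave alone. Origin under its middle.

How it is judged:
On the way, in this order (a step that is already met when the one before it is completed fails the run):
1. the stop rod has been pulled out of its socket and stands in the upright pot, let go (horizontal distance between rod_foot and pot_mouth below 0.036 m and z of rod_foot in the frame of pot below 0.03 m and angle between pot's own z axis and vertical below 0.15 rad and contact force between the fingers and stop_rod below 0.1 N), for 0.2 s.
2. the crank has been taken round a whole turn, either way ((value of joint flywheel above 7.23 rad or value of joint flywheel below -3.63 rad)).
At the end, for the whole second after the job is handed in: the heavy side of the flywheel is straight below the axle to within 0.3 rad (17 degrees), the wheel is at rest (under 0.15 rad/s) and the fingers still grip the crank handle (over 2 N), while the stop rod stands in the upright pot, let go (all of step 1 and angle between ballast_c0's own z axis and vertical below 0.3 rad and contact force between the fingers and grip above 2 N and angular speed of flywheel below 0.15 rad/s); the arm keeps its last pose, push and grip.
It fails at once if the nippers, tin or glue bottle were moved more than 3 cm (distance of any of nippers, tin, glue from where it was at the start of the episode above 0.03 m).
It also fails if it takes over 72 s, if anything falls off the work surface, if the arm or the gripper's body presses on something with over 40 N, if the wrist force passes 120 N, or if a joint passes its speed limit or range.

## Working session

There is one attempt and no reset: what is moved stays moved. The work goes in short steps, Python scripts to look and compute and a shell command to move; the robot and the scene stay as the last step left them, time stands still between calls to the robot, and variables do not carry over. Pictures are saved under pics/ and viewed, at most 10 in all, crops included, and the job is handed in when it is done.

```bash
ls; mkdir -p pics; python3 - <<'E'
from station import status, capture, camera_params
import cv2
for n in("scene","top"):
    cv2.imwrite(f"pics/{n}0.png",cv2.cvtColor(capture(n),cv2.COLOR_RGB2BGR))
    print(n,camera_params(n))
print(status.sense())
E
```

```text
pics
scene {'vfov': 52.94009121330452, 'cx': 271.1094001395753, 'cy': 208.44041489787088, 'pose': array([[ 0.62758044, -0.536487  ,  0.56420253, -0.07608021],
       [-0.7784358 , -0.44489602,  0.44283771, -0.68355376],
       [ 0.01343478, -0.71711173, -0.69682872,  0.82915517],
       [ 0.        ,  0.        ,  0.        ,  1.        ]])}
top {'vfov': 49.23034088021374, 'cx': 281.10948130881997, 'cy': 205.98479971729623, 'pose': array([[-0.00412655, -0.99790643,  0.06454245,  0.431677  ],
       [-0.9999611 ,  0.00462095,  0.00751264, -0.22638612],
       [-0.00779516, -0.06450894, -0.99788668,  1.22352892],
       [ 0.        ,  0.        ,  0.        ,  1.        ]])}
{'time': 0.1, 'q': array([ 1.22538127e+00,  4.91539002e-01,  1.55939507e+00,  4.86527521e-06,
        1.09171683e+00, -1.05612708e-01]), 'qd': array([ 0.00060213, -0.00230522, -0.00046336,  0.00034091,  0.0017197 ,
        0.0010551 ]), 'joint_efforts': array([ 1.34795966e-03, -6.19440866e+01, -2.62023854e+01, -8.90392903e-05,
        2.93805853e-03,  1.93354521e-05]), 'eef_pos': array([0.14835916, 0.60692609, 0.23075924]), 'eef_rot': array([-1.20419935e-04,  1.19615187e-01,  9.92820189e-01, -5.15245544e-04]), 'contact_force': array([-0.07332194,  0.84364128,  0.32201703]), 'ft_torque': array([-0.01968329,  0.00909581,  0.00914148]), 'gripper_force': 0.0, 'grip_width': 0.0853883367385131}
```

View pics/scene0.png

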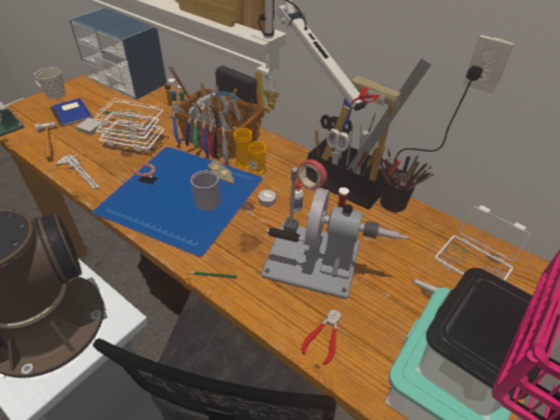

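View pics/top0.png

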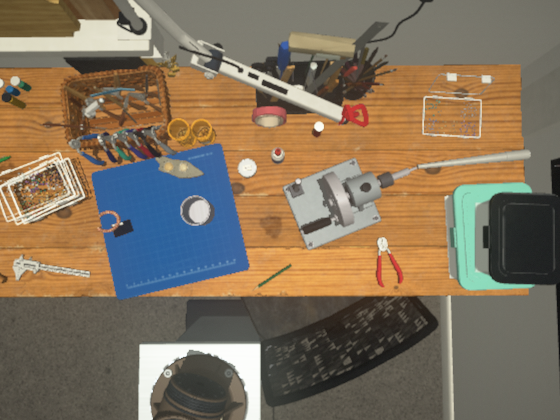

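```bash
python3 - <<'E'
import cv2,numpy as np
a=cv2.imread("pics/top0.png")[120:290,170:430]; b=cv2.imread("pics/scene0.png")[145:305,180:420]
cv2.imwrite("pics/c1.png",cv2.resize(a,(780,510),interpolation=cv2.INTER_CUBIC))
cv2.imwrite("pics/c2.png",cv2.resize(b,(792,528),interpolation=cv2.INTER_CUBIC))
E
```

```text
(no output)
```

View pics/c1.png

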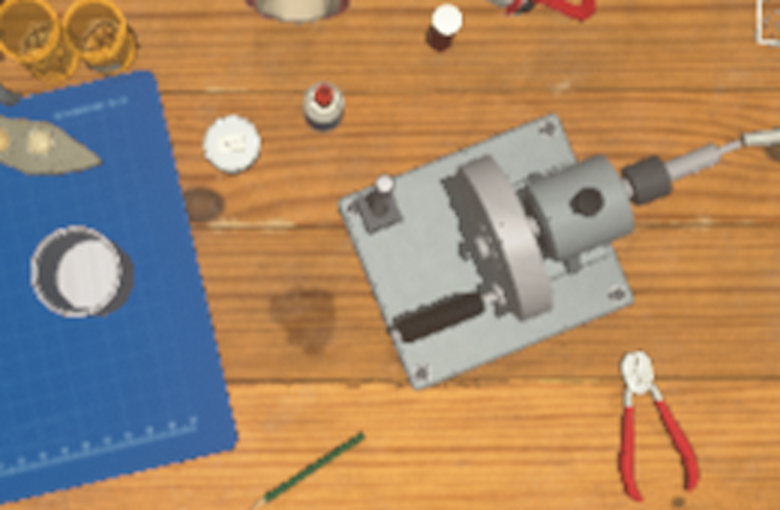

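View pics/c2.png

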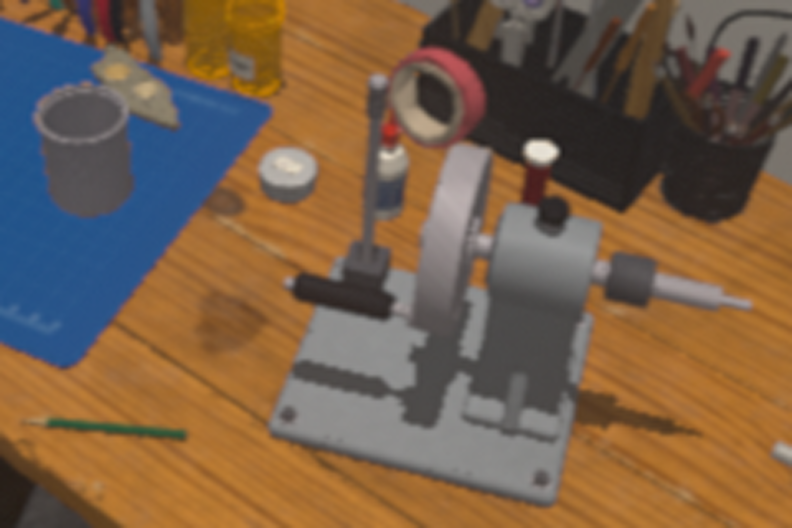

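```bash
cat >h.py <<'E'
import numpy as np
from station import camera_params
C={n:camera_params(n) for n in("scene","top")}
def proj(n,P):
    c=C[n];f=210/np.tan(np.radians(c["vfov"]/2));T=np.linalg.inv(c["pose"]);p=T[:3,:3]@np.asarray(P,float)+T[:3,3]
    return np.array([c["cx"]+f*p[0]/p[2],c["cy"]+f*p[1]/p[2]])
def ray(n,uv,z):
    c=C[n];f=210/np.tan(np.radians(c["vfov"]/2));d=c["pose"][:3,:3]@np.array([(uv[0]-c["cx"])/f,(uv[1]-c["cy"])/f,1]);o=c["pose"][:3,3]
    return o+d*(z-o[2])/d[2]
t1=lambda u,v:np.array([170+(u+.5)/3-.5,120+(v+.5)/3-.5]); s1=lambda u,v:np.array([180+(u+.5)/3.3-.5,145+(v+.5)/3.3-.5])
def W(p,P):
    c,s=np.cos(p[2]),np.sin(p[2]);return np.array([p[0]+c*P[0]-s*P[1],p[1]+s*P[0]+c*P[1],P[2]])
E
python3 - <<'E'
from h import *
from scipy.optimize import least_squares
O=[("top",t1(340,205),(-.106,.092,.014)),("top",t1(418,388),(-.106,-.092,.014)),("top",t1(632,300),(.106,-.092,.014)),("top",t1(556,115),(.106,.092,.014)),
("scene",s1(272,430),(-.106,-.092,.014)),("scene",s1(552,492),(.106,-.092,.014)),("top",t1(385,182),(-.075,.068,.222)),("scene",s1(378,80),(-.075,.068,.222))]
H=[("top",t1(403,332),-.102),("top",t1(483,300),-.03),("scene",s1(298,289),-.102),("scene",s1(390,305),-.03)]
def r(p):
    e=[proj(n,W(p,P))-u for n,u,P in O]
    e+=[proj(n,W(p,(x,-.055*np.sin(p[3]),.15+.055*np.cos(p[3]))))-u for n,u,x in H]
    return np.concatenate(e)
s=least_squares(r,[.5,-.4,-1.1,1.8],loss='soft_l1');print(s.x,np.round(s.fun.reshape(-1,2),1).tolist())
p=s.x
for nm,P in dict(rod=(-.075,.068,.2),axle=(-.075,0,.15),mid=(-.066,-.055*np.sin(p[3]),.15+.055*np.cos(p[3]))).items():print(nm,W(p,P))
print("pot",ray("top",t1(80,271),.091),ray("scene",s1(83,115),.091))
print("tin",ray("top",t1(232,143),.022),"glue",ray("top",t1(324,92),.112),ray("scene",s1(391,125),.112),"nip",ray("top",t1(650,420),.01))
print(ray("top",(365,115),.1),ray("top",(280,275),0))
E
```

```text
[ 0.51737685 -0.35144923 -1.17951198  2.37203965] [[-1.6, -1.6], [-0.6, 1.7], [2.3, -0.1], [-0.0, -2.2], [-1.3, -0.4], [2.2, 2.7], [0.0, 0.5], [0.1, -0.4], [-0.6, 0.5], [0.1, -0.3], [-0.7, -0.6], [1.6, 1.4]]
rod [ 0.55163421 -0.25618416  0.2       ]
axle [ 0.48877365 -0.28211773  0.15      ]
mid [ 0.45682868 -0.30503269  0.1104978 ]
pot [ 0.49592956 -0.0077186   0.091     ] [ 0.49463424 -0.00672637  0.091     ]
tin [ 0.61217126 -0.12761422  0.022     ] glue [ 0.64021172 -0.21014821  0.112     ] [ 0.62508788 -0.22120643  0.112     ] nip [ 0.36748779 -0.49325736  0.01      ]
[ 0.72992245 -0.42731112  0.1       ] [ 0.32760648 -0.21347923  0.        ]
```

```bash
python3 -m creep '[[[1,0.5,-0.5,1,0],[1,1,-1,1,0],[1,1,-1,1,0],[1,1,-1,1,0],[1,1,-1,1,0],[1,1,-1,0,0],[1,1,-1,0,0],[1,1,-1,0,0],[1,1,-1,0,0],[1,1,-1,0,0],[1,1,-1,0,0],[1,1,-1,0,0]]]'
python3 -m creep '[[[1,1,-1,0,0],[1,1,-1,0,0],[1,1,-1,0,0],[1,1,-1,0,0],[1,1,-1,0,-0.98],[1,1,-1,0,-0.98],[1,0,-1,0,-0.98],[1,0,-1,0,-0.98],[1,0,-1,0,-0.98],[1,0,-1,0,-0.98],[1,0,-1,0,-0.98],[1,0,-1,0,-0.98]]]'
python3 - <<'E'
from h import *
from scipy.optimize import least_squares
for a,b in(((365,97),(365,115)),((332,132),(318,128))):
    s=least_squares(lambda P:np.r_[proj("scene",P)-a,proj("top",P)-b],[.6,-.3,.2]);print(s.x,s.fun)
E
```

```text
time: 1.1
eef_pos: [0.3791, 0.3759, 0.3311]
eef_rot: [-0.0, 0.12, 0.993, -0.0]
contact_force: [-0.7, 0.1, -0.3]
grip_width: 0.0853
gripper_force: 0.0
time: 2.1
eef_pos: [0.4982, 0.1361, 0.3311]
eef_rot: [-0.0, 0.559, 0.829, -0.0]
contact_force: [0.3, 1.1, -0.1]
grip_width: 0.0853
gripper_force: 0.0
[ 0.64390175 -0.36522763  0.40525707] [ 5.39607946 -0.63308043 -4.1036258   2.74196909]
[ 0.65088607 -0.29252852  0.28643162] [ 2.51400825 -0.22394565 -1.84570878  1.36137465]
```

```bash
python3 -m creep '[[[1,0.1,-1,0,0],[1,0.1,-1,0,0],[1,0.1,-1,0,0],[1,0.1,-1,0,0],[1,0.1,-1,0,0],[1,0.1,-1,0,0],[1,0.1,-1,0,0],[1,0.1,-1,0,0],[1,0.1,-1,0,0],[1,0.1,-1,0,0],[1,0.1,-1,0,0],[1,0.1,-1,0,0]]]'
python3 -m creep '[[[1,0.2,-1,-0.5,0],[1,0.2,-1,-0.5,0],[1,0.2,-1,-0.5,0],[1,0.2,-1,-0.5,0],[1,0.2,-1,-0.5,0],[1,0.2,-1,-0.5,0],[1,0.2,-1,-0.5,0],[1,0.1,-0.6,0,0],[1,0,0,0,0],[1,0,0,0,0]]]'
python3 - <<'E'
from station import capture
import cv2
a=capture("scene")[20:220,220:440,::-1]
cv2.imwrite("pics/c3.png",cv2.resize(a,(660,600),interpolation=cv2.INTER_CUBIC))
E
```

```text
time: 3.1
eef_pos: [0.5223, -0.1038, 0.3311]
eef_rot: [-0.0, 0.557, 0.831, -0.0]
contact_force: [0.3, 0.1, 0.7]
grip_width: 0.0852
gripper_force: 0.0
time: 3.93
eef_pos: [0.5523, -0.2549, 0.2615]
eef_rot: [-0.0, 0.557, 0.831, 0.0]
contact_force: [0.3, 0.2, -0.1]
grip_width: 0.0852
gripper_force: 0.0
```

View pics/c3.png

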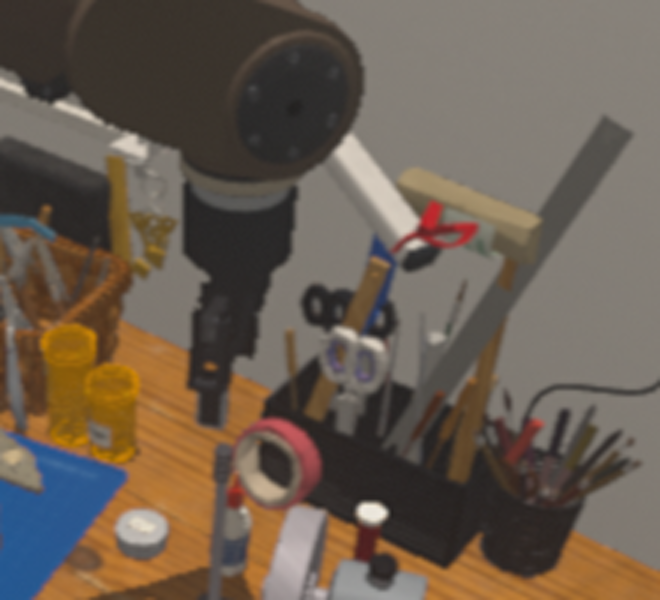

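The gripper (tips at about crop pixel 212,420) stands right above the rod head (223,450), and the lamp stays clear behind the wrist.

```bash
python3 -m creep '[[[1,0,0,-0.7,0],[1,0,0,-0.7,0],[1,0,0,-0.7,0],[1,0,0,-0.7,0],[1,0,0,-0.6,0],[1,0,0,-0.5,0],[0,0,0,0,0],[0,0,0,0,0],[0,0,0,0,0],[0,0,0,0,0],[0,0,0,0,0],[0,0,0,0,0]]]' 60
python3 -m creep '[[[0,0,0,0,0],[0,0,0,0.3,0],[0,0,0,0.3,0],[0,0,0,0.3,0],[0,0,0,0.3,0],[0,0,0,0.3,0],[0,0,0,0.3,0]]]'
```

```text
time: 4.98
eef_pos: [0.5526, -0.2549, 0.1839]
eef_rot: [0.0, 0.557, 0.831, 0.0]
contact_force: [-0.4, 0.5, 11.6]
grip_width: 0.0128
gripper_force: 55.0
time: 5.57
eef_pos: [0.5524, -0.2549, 0.2201]
eef_rot: [0.0, 0.557, 0.831, 0.0]
contact_force: [-0.8, 0.3, -0.8]
grip_width: 0.0123
gripper_force: 58.4
```

```bash
python3 -m creep '[[[0,0,0,0.6,0],[0,-0.1,0.3,0.6,0],[0,-0.2,0.8,0.6,0],[0,-0.2,0.9,0.6,0],[0,-0.25,1,0.6,0],[0,-0.25,1,0.4,0],[0,-0.25,1,0,0],[0,-0.25,1,0,0],[0,-0.25,1,0,0],[0,-0.25,1,0,0],[0,-0.25,1,0,0],[0,-0.25,1,0,0]]]'
python3 -m creep '[[[0,-0.25,1,0,0],[0,-0.2,0.8,0,0],[0,-0.15,0.6,0,0],[0,0,0,0,0],[0,0,0,0,0]]]'
python3 - <<'E'
from station import capture
import cv2
a=capture("scene")[30:230,130:350,::-1]
cv2.imwrite("pics/c4.png",cv2.resize(a,(660,600),interpolation=cv2.INTER_CUBIC))
E
```

```text
time: 6.57
eef_pos: [0.5018, -0.0536, 0.2881]
eef_rot: [0.0, 0.557, 0.831, 0.0]
contact_force: [-0.4, -0.7, -0.8]
grip_width: 0.0124
gripper_force: 58.4
time: 6.98
eef_pos: [0.4904, -0.0065, 0.2878]
eef_rot: [0.0, 0.556, 0.831, 0.0]
contact_force: [2.0, 0.4, -0.9]
grip_width: 0.0125
gripper_force: 58.4
```

View pics/c4.png

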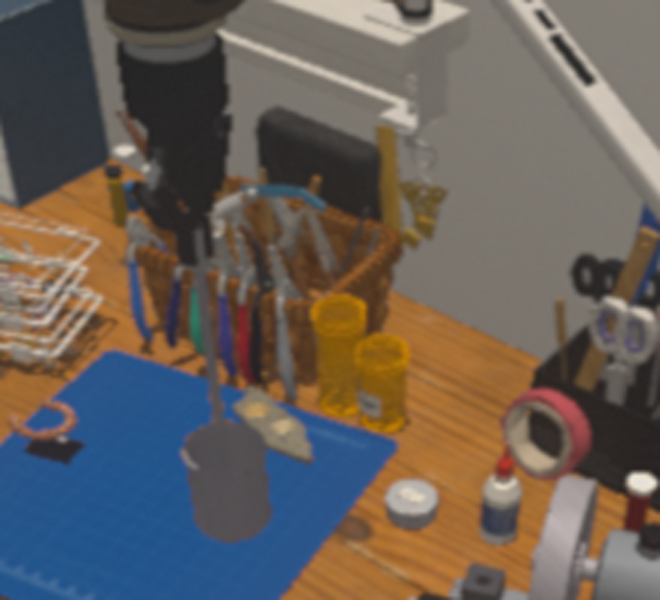

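Rod hangs from the fingers, foot at crop (218,421), just above the pot's far rim; check its horizontal position.

```bash
python3 - <<'E'
from h import *
print(ray("scene",(130+218/3,30+421/3),.12), proj("scene",(.4904,-.0065,.12)),proj("scene",(.4904,-.0065,.3)))
E
```

```text
[ 0.49511222 -0.002185    0.12      ] [202.53793459 171.8614517 ] [194.86617156 112.12729804]
```

```bash
python3 -m creep '[[[0,0,0,-0.6,0],[0,0,0,-0.6,0],[0,0,0,-0.6,0],[0,0,0,-0.6,0],[0,0,0,-0.6,0],[0,0,0,-0.6,0],[0,0,0,-0.6,0],[0,0,0,-0.5,0],[0,0,0,-0.3,0],[0,0,0,-0.2,0],[0,0,0,-0.1,0],[0,0,0,0,0]]]'
python3 -m creep '[[[0.3,0,0,0,0],[0.4,0,0,0,0],[0.6,0,0,0,0],[0.8,0,0,0,0],[1,0,0,0,0],[1,0,0,0,0]]]'
python3 -m creep '[[[1,0,0,0.5,0],[1,0,0,0.5,0],[1,0,0,0.7,0],[1,0,0,1,0],[1,0,0,1,0],[1,0,0,1,0]]]'
python3 - <<'E'
from station import capture
import cv2
a=capture("scene")[30:230,130:350,::-1]
cv2.imwrite("pics/c5.png",cv2.resize(a,(660,600),interpolation=cv2.INTER_CUBIC))
E
```

```text
time: 8.03
eef_pos: [0.4905, -0.0071, 0.1812]
eef_rot: [-0.0, 0.557, 0.831, -0.0]
contact_force: [0.7, 0.7, -0.3]
grip_width: 0.0128
gripper_force: 58.4
time: 8.53
eef_pos: [0.4905, -0.0068, 0.1815]
eef_rot: [0.0, 0.557, 0.831, 0.0]
contact_force: [-0.7, -0.2, 0.4]
grip_width: 0.0804
gripper_force: 0.0
time: 9.03
eef_pos: [0.4903, -0.0068, 0.2763]
eef_rot: [-0.0, 0.557, 0.831, -0.0]
contact_force: [0.0, 0.2, 0.1]
grip_width: 0.0855
gripper_force: 0.0
```

View pics/c5.png

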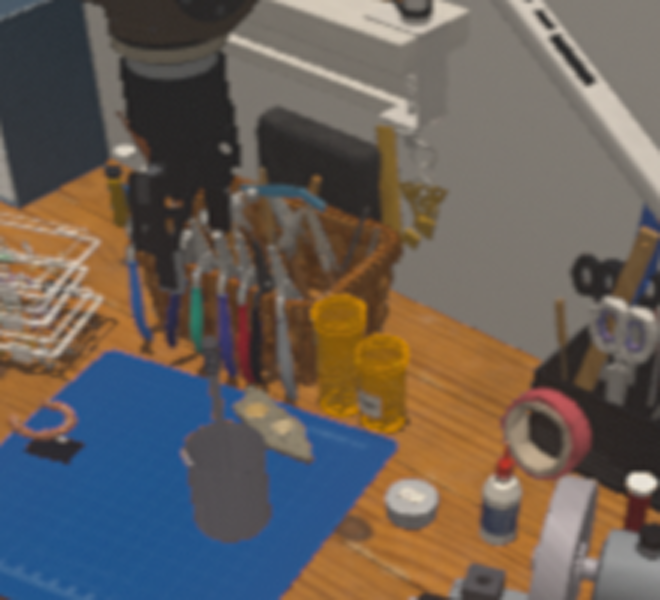

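Rod stands in the pot (head at crop 210,345, inside the rim). On to the handle.

```bash
python3 -m creep '[[[1,-0.1,-0.8,0.2,0],[1,-0.1,-1,0,0],[1,-0.1,-1,0,0],[1,-0.1,-1,0,0],[1,-0.1,-1,0,0],[1,-0.1,-1,0,0],[1,-0.1,-1,0,0],[1,-0.2,-1,-0.3,0],[1,-0.2,-1,-0.3,0],[1,-0.2,-1,-0.3,0],[1,-0.2,-1,-0.3,0],[1,-0.2,-1,-0.3,0]]]'
python3 -m creep '[[[1,-0.1,-1,-0.3,0],[1,-0.1,-1,-0.3,0],[1,-0.1,-0.7,-0.4,0],[1,-0.05,0,-0.7,0],[1,0,0,-0.8,0],[1,0,0,-0.8,0],[1,0,0,-0.8,0],[1,0,0,-0.8,0],[1,0,0,-0.8,0],[1,0,0,-0.8,0],[1,0,0,-0.8,0],[1,0,0,-0.3,0]]]'
python3 - <<'E'
from station import capture
import cv2
a=capture("scene")[120:270,200:400,::-1]
cv2.imwrite("pics/c6.png",cv2.resize(a,(800,600),interpolation=cv2.INTER_CUBIC))
E
```

```text
time: 10.08
eef_pos: [0.4561, -0.2438, 0.249]
eef_rot: [0.0, 0.557, 0.831, 0.0]
contact_force: [1.3, 0.1, 0.9]
grip_width: 0.0852
gripper_force: 0.0
time: 11.08
eef_pos: [0.4488, -0.2963, 0.0952]
eef_rot: [-0.001, 0.557, 0.831, 0.0]
contact_force: [0.2, 0.6, -0.1]
grip_width: 0.0853
gripper_force: 0.0
```

View pics/c6.png

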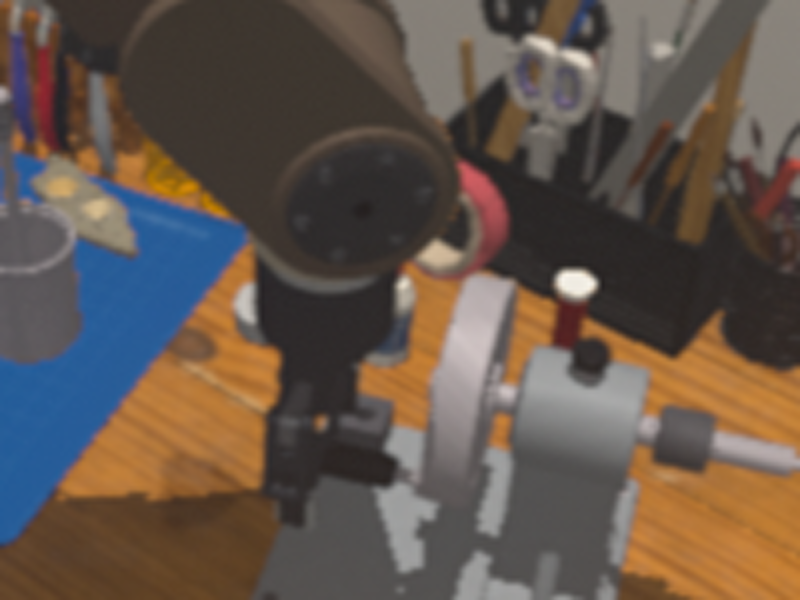

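Fingers straddle the sleeve (near finger at crop 290,460; sleeve to its right). Centre slightly and close.

```bash
python3 -m creep '[[[1,0.17,0.07,-0.2,0],[0.6,0,0,0,0],[0.3,0,0,0,0],[0.1,0,0,0,0],[0,0,0,0,0],[0,0,0,0,0],[0,0,0,0,0],[0,0,0,0,0],[0,0,0,0,0]]]' 90; python3 -m creep '[[[0,0,0,0,0]]]'; cat >wh.py <<'E'
from h import *
p=[0.51737685,-0.35144923,-1.17951198]
A=W(p,(-.075,0,.15));X=np.array([np.cos(p[2]),np.sin(p[2]),0]);Y=np.array([-np.sin(p[2]),np.cos(p[2]),0]);Z=np.array([0,0,1.])
def loc(pos): d=np.asarray(pos)+[0,0,.019]-A; return d@X-.075,d@Y,d@Z
def off(q,r=.055): return -r*np.sin(q)*Y+r*np.cos(q)*Z
E
python3 -c "
from wh import *
from station import status
s=status.sense();print(np.round(loc(s['eef_pos']),4),s['contact_force'],s['ft_torque'])"
```

```text
time: 11.88
eef_pos: [0.4531, -0.2955, 0.0939]
eef_rot: [0.001, 0.557, 0.831, 0.0]
contact_force: [1.2, 1.7, 5.6]
grip_width: 0.0185
gripper_force: 87.7
time: 11.97
eef_pos: [0.4531, -0.2955, 0.0939]
eef_rot: [0.001, 0.557, 0.831, 0.0]
contact_force: [1.0, 1.8, 5.6]
grip_width: 0.0186
gripper_force: 87.7
[-0.0762 -0.038  -0.0371] [1.04343559 1.82925899 5.6477371 ] [ 0.34925247 -0.10251024 -0.1569265 ]
```

```bash
cat >st.py <<'E'
from wh import *
from station import status
s=status.sense();x,y,z=loc(s['eef_pos']);F=s['contact_force'];q=np.arctan2(-y,z)%(2*np.pi)
rad=off(q,1);tan=-np.cos(q)*Y-np.sin(q)*Z
print("  t %.2f q %.3f y %.1f z %.1f x %.1f | Ftan %.1f Frad %.1f Fx %.1f |g %.0f"%(s['time'],q,y*1e3,z*1e3,x*1e3,F@tan,F@rad,F@X,s['gripper_force']))
E
python3 - <<'E'
from wh import *
for q in np.arange(2.36,2.36+6.3,.2):
    print("%.2f"%q,np.round((off(q+.2)-off(q))/2/.02,2).tolist())
E
python3 -m creep '[[[0,-0.0,-0.0,0,0]]]' 40 >/dev/null; python3 st.py
```

```text
2.36 [0.2, 0.08, -0.17]
2.56 [0.22, 0.09, -0.13]
2.76 [0.24, 0.1, -0.08]
2.96 [0.25, 0.1, -0.02]
3.16 [0.25, 0.1, 0.03]
3.36 [0.24, 0.1, 0.09]
3.56 [0.22, 0.09, 0.14]
3.76 [0.19, 0.08, 0.18]
3.96 [0.15, 0.06, 0.22]
4.16 [0.11, 0.05, 0.25]
4.36 [0.06, 0.03, 0.27]
4.56 [0.01, 0.01, 0.27]
4.76 [-0.04, -0.02, 0.27]
4.96 [-0.09, -0.04, 0.26]
5.16 [-0.13, -0.05, 0.23]
5.36 [-0.17, -0.07, 0.2]
5.56 [-0.21, -0.09, 0.16]
5.76 [-0.23, -0.1, 0.11]
5.96 [-0.25, -0.1, 0.06]
6.16 [-0.25, -0.1, 0.01]
6.36 [-0.25, -0.1, -0.05]
6.56 [-0.24, -0.1, -0.1]
6.76 [-0.21, -0.09, -0.15]
6.96 [-0.18, -0.07, -0.19]
7.16 [-0.14, -0.06, -0.23]
7.36 [-0.1, -0.04, -0.25]
7.56 [-0.05, -0.02, -0.27]
7.76 [0.0, 0.0, -0.27]
7.96 [0.05, 0.02, -0.27]
8.16 [0.1, 0.04, -0.25]
8.36 [0.14, 0.06, -0.23]
8.56 [0.18, 0.08, -0.19]
  t 12.05 q 2.344 y -38.1 z -37.1 x -76.3 | Ftan -2.8 Frad -5.5 Fx -1.5 |g 88
```

```bash
python3 -m creep '[[[0,0.2,0.08,-0.17,0],[0,0.2,0.08,-0.17,0]]]' 40 >/dev/null; python3 st.py
python3 -m creep '[[[0,0.22,0.09,-0.13,0],[0,0.22,0.09,-0.13,0]]]' >/dev/null; python3 st.py
```

```text
t 12.22 q 2.542 y -30.0 z -43.9 x -76.2 | Ftan -7.4 Frad -7.9 Fx -2.4 |g 88
  t 12.38 q 2.748 y -20.4 z -49.1 x -76.1 | Ftan -9.2 Frad -10.3 Fx -1.6 |g 88
```

```bash
python3 -m creep '[[[0,0.24,0.1,-0.06,0],[0,0.24,0.1,-0.06,0]]]' 40 >/dev/null; python3 st.py
python3 -m creep '[[[0,0.25,0.1,0,0],[0,0.25,0.1,0,0]]]' >/dev/null; python3 st.py
python3 -m creep '[[[0,0.25,0.1,0.04,0],[0,0.25,0.1,0.04,0]]]' >/dev/null; python3 st.py
python3 -m creep '[[[0,0.24,0.1,0.09,0],[0,0.24,0.1,0.09,0]]]' >/dev/null; python3 st.py
```

```text
t 12.55 q 2.941 y -10.6 z -51.9 x -76.0 | Ftan -10.4 Frad -2.1 Fx 3.4 |g 88
  t 12.72 q 3.134 y -0.4 z -52.7 x -76.0 | Ftan -11.7 Frad 8.8 Fx 6.3 |g 86
  t 12.88 q 3.334 y 10.1 z -51.8 x -75.9 | Ftan -13.3 Frad 11.3 Fx 9.2 |g 86
  t 13.05 q 3.544 y 20.7 z -48.7 x -75.8 | Ftan -14.7 Frad 14.7 Fx 10.1 |g 85
```

```bash
python3 -m creep '[[[0,0.23,0.07,0.12,0],[0,0.23,0.07,0.12,0]]]' >/dev/null; python3 st.py
python3 -m creep '[[[0,0.2,0.06,0.17,0],[0,0.2,0.06,0.17,0]]]' >/dev/null; python3 st.py
python3 -m creep '[[[0,0.16,0.05,0.22,0],[0,0.16,0.05,0.22,0]]]' >/dev/null; python3 st.py
```

```text
t 13.22 q 3.742 y 30.2 z -44.1 x -75.7 | Ftan -14.3 Frad 7.9 Fx 3.6 |g 85
  t 13.38 q 3.944 y 38.7 z -37.4 x -75.5 | Ftan -16.4 Frad 9.1 Fx -0.5 |g 85
  t 13.55 q 4.175 y 46.6 z -27.8 x -75.4 | Ftan -17.2 Frad 12.0 Fx -5.0 |g 85
```

```bash
python3 -m creep '[[[0,0.13,0.06,0.25,0],[0,0.13,0.06,0.25,0]]]' >/dev/null; python3 st.py
python3 -m creep '[[[0,0.09,0.04,0.27,0],[0,0.09,0.04,0.27,0]]]' >/dev/null; python3 st.py
python3 -m creep '[[[0,0.03,0.02,0.28,0],[0,0.03,0.02,0.28,0]]]' >/dev/null; python3 st.py
```

```text
t 13.72 q 4.400 y 52.4 z -16.9 x -75.3 | Ftan -15.8 Frad 0.4 Fx -4.0 |g 85
  t 13.88 q 4.610 y 55.6 z -5.7 x -75.3 | Ftan -14.8 Frad -10.0 Fx -3.0 |g 86
  t 14.05 q 4.809 y 56.1 z 5.4 x -75.3 | Ftan -14.5 Frad -17.3 Fx -0.7 |g 86
```

```bash
python3 -m creep '[[[0,-0.07,-0.03,0.27,0],[0,-0.07,-0.03,0.27,0]]]' >/dev/null; python3 st.py
python3 -m creep '[[[0,-0.11,-0.045,0.26,0],[0,-0.11,-0.045,0.26,0]]]' >/dev/null; python3 st.py
python3 -m creep '[[[0,-0.14,-0.055,0.24,0],[0,-0.14,-0.055,0.24,0]]]' >/dev/null; python3 st.py
```

```text
t 14.22 q 5.008 y 54.1 z 16.5 x -75.3 | Ftan -14.5 Frad -7.2 Fx -4.0 |g 85
  t 14.38 q 5.210 y 50.0 z 27.2 x -75.3 | Ftan -12.9 Frad -7.7 Fx -5.6 |g 85
  t 14.55 q 5.409 y 43.9 z 36.7 x -75.4 | Ftan -12.4 Frad -11.6 Fx -3.5 |g 85
```

```bash
sed -i 's/d@Z$/d@Z-.002/;s/,d@Z-/,d@Z-/' wh.py; sed -i 's/return d@X-.075,d@Y,d@Z.*/return d@X-.075,d@Y,d@Z-.002/' wh.py
python3 -m creep '[[[0,-0.19,-0.08,0.19,0],[0,-0.19,-0.08,0.19,0]]]' >/dev/null; python3 st.py
python3 -m creep '[[[0,-0.22,-0.09,0.14,0],[0,-0.22,-0.09,0.14,0]]]' >/dev/null; python3 st.py
python3 -m creep '[[[0,-0.24,-0.095,0.09,0],[0,-0.24,-0.095,0.09,0]]]' >/dev/null; python3 st.py
```

```text
t 14.72 q 5.580 y 36.1 z 42.6 x -75.4 | Ftan -11.1 Frad -7.8 Fx -6.8 |g 86
  t 14.88 q 5.776 y 27.0 z 48.6 x -75.5 | Ftan -9.2 Frad -5.6 Fx -9.2 |g 86
  t 15.05 q 5.971 y 17.0 z 52.7 x -75.6 | Ftan -7.9 Frad -3.4 Fx -10.4 |g 86
```

```bash
python3 -m creep '[[[0,-0.26,-0.08,0.04,0],[0,-0.26,-0.08,0.04,0]]]' >/dev/null; python3 st.py
python3 -m creep '[[[0,-0.26,-0.08,-0.02,0],[0,-0.26,-0.08,-0.02,0]]]' >/dev/null; python3 st.py
python3 -m creep '[[[0,-0.25,-0.09,-0.07,0],[0,-0.25,-0.09,-0.07,0]]]' >/dev/null; python3 st.py
python3 -m creep '[[[0,-0.23,-0.08,-0.12,0],[0,-0.23,-0.08,-0.12,0]]]' >/dev/null; python3 st.py
```

```text
t 15.22 q 6.169 y 6.3 z 54.8 x -75.7 | Ftan -6.9 Frad -2.5 Fx -5.2 |g 87
  t 15.38 q 0.082 y -4.5 z 54.6 x -75.8 | Ftan -5.6 Frad 2.5 Fx -2.6 |g 87
  t 15.55 q 0.284 y -15.3 z 52.3 x -75.9 | Ftan -4.5 Frad 4.9 Fx -3.1 |g 88
  t 15.72 q 0.489 y -25.4 z 47.8 x -76.0 | Ftan -3.0 Frad 10.2 Fx -2.1 |g 88
```

```bash
python3 -m creep '[[[0,-0.22,-0.08,-0.16,0],[0,-0.22,-0.08,-0.16,0]]]' >/dev/null; python3 st.py
python3 -m creep '[[[0,-0.19,-0.07,-0.19,0],[0,-0.19,-0.07,-0.19,0]]]' >/dev/null; python3 st.py
python3 -m creep '[[[0,-0.15,-0.055,-0.22,0],[0,-0.15,-0.055,-0.22,0]]]' >/dev/null; python3 st.py
python3 -m creep '[[[0,-0.1,-0.04,-0.25,0],[0,-0.1,-0.04,-0.25,0]]]' >/dev/null; python3 st.py
```

```text
t 15.88 q 0.705 y -35.1 z 41.3 x -76.2 | Ftan -1.7 Frad 5.5 Fx 1.0 |g 88
  t 16.05 q 0.915 y -43.0 z 33.1 x -76.3 | Ftan -3.2 Frad -2.8 Fx 3.0 |g 87
  t 16.22 q 1.131 y -49.2 z 23.1 x -76.4 | Ftan -1.2 Frad -7.9 Fx 6.4 |g 87
  t 16.38 q 1.334 y -52.9 z 12.8 x -76.4 | Ftan -1.4 Frad -14.6 Fx 6.0 |g 87
```

```bash
python3 -m creep '[[[0,-0.02,-0.015,-0.27,0],[0,-0.02,-0.015,-0.27,0]]]' >/dev/null; python3 st.py
python3 -m creep '[[[0,0.02,0.0,-0.27,0],[0,0.02,0.0,-0.27,0]]]' >/dev/null; python3 st.py
python3 -m creep '[[[0,0.07,0.02,-0.27,0],[0,0.07,0.02,-0.27,0]]]' >/dev/null; python3 st.py
```

```text
t 16.55 q 1.537 y -54.2 z 1.8 x -76.5 | Ftan -3.0 Frad -5.4 Fx 4.8 |g 87
  t 16.72 q 1.740 y -53.6 z -9.2 x -76.4 | Ftan -3.0 Frad -8.3 Fx 3.1 |g 87
  t 16.88 q 1.949 y -50.6 z -20.1 x -76.4 | Ftan -4.5 Frad -10.3 Fx 0.5 |g 88
```

```bash
python3 -m creep '[[[0,0.12,0.04,-0.24,0],[0,0.12,0.04,-0.24,0]]]' >/dev/null; python3 st.py
python3 -m creep '[[[0,0.16,0.06,-0.21,0],[0,0.16,0.06,-0.21,0]]]' >/dev/null; python3 st.py
python3 -m creep '[[[0,0.2,0.08,-0.17,0],[0,0.2,0.08,-0.17,0]]]' >/dev/null; python3 st.py
python3 - <<'E'
import numpy as np
D="2.748 -9.2 2.941 -10.4 3.134 -11.7 3.334 -13.3 3.544 -14.7 3.742 -14.3 3.944 -16.4 4.175 -17.2 4.4 -15.8 4.61 -14.8 4.809 -14.5 5.008 -14.5 5.21 -12.9 5.409 -12.4 5.58 -11.1 5.776 -9.2 5.971 -7.9 6.169 -6.9 .082 -5.6 .284 -4.5 .489 -3 .705 -1.7 .915 -3.2 1.131 -1.2 1.334 -1.4 1.537 -3 1.74 -3 1.949 -4.5"
d=np.array(D.split(),float).reshape(-1,2);q=d[:,0];M=np.c_[np.ones(len(q)),np.cos(q),np.sin(q)]
s,*_=np.linalg.lstsq(M,-d[:,1],rcond=None);q0=np.arctan2(s[2],s[1])%(2*np.pi);print(s[0],np.hypot(*s[1:]),q0,q0-np.pi/2,np.std(M@s+d[:,1]))
E
```

```text
t 17.05 q 2.148 y -45.7 z -29.8 x -76.3 | Ftan -5.5 Frad -10.6 Fx 1.0 |g 88
  t 17.22 q 2.344 y -39.1 z -38.2 x -76.3 | Ftan -6.0 Frad -7.9 Fx 1.2 |g 88
  t 17.38 q 2.540 y -31.0 z -45.1 x -76.2 | Ftan -7.8 Frad -5.5 Fx 3.0 |g 88
8.966412138199754 7.119893581367625 4.270815879906419 2.700019553111522 0.5333776652534864
```

```bash
python3 -m creep '[[[0,0.18,0.07,-0.1,0],[0,0.18,0.07,-0.1,0],[0,0,0,0,0],[0,0,0,0,0],[0,0,0,0,0],[0,0,0,0,0],[0,0,0,0,0],[0,0,0,0,0]]]' ; python3 st.py
python3 - <<'E'
from station import capture
import cv2
a=capture("scene")[130:270,165:375,::-1]
cv2.imwrite("pics/c7.png",cv2.resize(a,(780,520),interpolation=cv2.INTER_CUBIC))
E
```

```text
time: 18.05
eef_pos: [0.4669, -0.2899, 0.0835]
eef_rot: [0.001, 0.557, 0.831, -0.0]
contact_force: [3.4, -5.0, -0.9]
grip_width: 0.018
gripper_force: 87.0
  t 18.05 q 2.704 y -23.2 z -49.5 x -76.2 | Ftan 1.5 Frad 0.3 Fx 5.9 |g 87
```

View pics/c7.png

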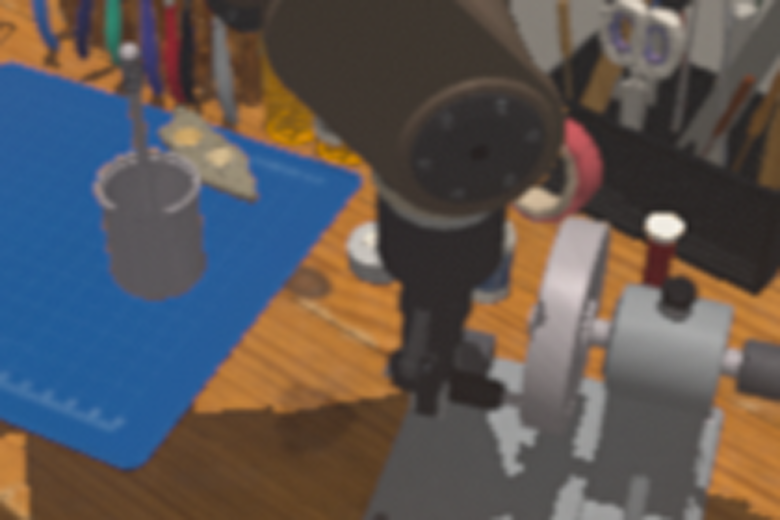

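The rod stands in the upright pot (head at crop 130,55) and the fingers grip the sleeve (about 430,370) with the wheel at rest.

```bash
python3 -c "
from station import job_done
print(job_done())"
```

```text
the job is handed in; nothing more can be done
None
```

I handed the job in at about 18 s: the rod stands in the tool pot, the crank went round a full turn, and the fingers hold the wheel at rest. By my force fit the heavy side is straight down (handle at 2.70 rad, target 2.70), but no verdict came back to confirm it.

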